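# Clear the drying dish off the tool case and offer it across the table

### The job

I am standing across the table from you and need to get into the wooden tool case, but the dish with the freshly varnished ball is drying on its lid. First swing the hasp on the front of the case right up off its staple; then lift the dish by one of its two handles and hold it beside the case, on whichever side you like, wholly clear of the lid and no lower than it, turned a quarter turn so that the free handle points straight across the table to me. Keep the dish level and the ball resting in the middle all the way, do not touch the ball or disturb anything else, and finish while holding the dish still: do not put it down or let go.

Things in the scene. Friction and masses are not known exactly. Their poses are not given: they have to be found in the camera images.
- case: Plywood tool case, 220 mm deep (its x) by 320 mm wide (its y) by 110 mm high, too heavy to shift, lid shut. Origin: centre of its underside; -x is its front, facing the robot, within about 0.2 rad of square.
- case_top (a point): Centre of the flat top of the case's lid, 110 mm above the table; axes as the case's.
- hasp (a joint): Steel hasp strap hinged at the top edge of the case's front, hanging down over a staple on the front: 0 = hanging shut, grows as its lower end swings out towards the robot and up; 1.57 = strap sticking straight out level, stop at 2.0. It is clear of the staple from about 0.5; right up is 1.3 or more. The hinge is stiff (about 1 N at the roll moves it) and it stays where it is left. It starts shut or nearly so (0 to 0.12).
- hasp_hinge (a point): Middle of the hasp's hinge line, which runs along the case's y at the top edge of its front, 5 mm in front of the face, at lid height.
- hasp_roll (a point): Centre of the finger roll along the lower edge of the hasp strap: a bar 32 mm long (along the case's y) and 12 mm thick, to be pinched by its two ends from above. When shut it is 25 mm in front of the case's face, 43 mm below the lid top, so 20 mm out from and 43 mm below the hinge line (47 mm radius). The staple ends 14 mm in front of the face, above the roll.
- dish_mid (a point): Centre of the round aluminium dish, 20 mm above its underside. The dish is 163 mm across and 28 mm high to the rim, weighs 0.13 to 0.25 kg, and is hollowed to a shallow bowl (floor 6 mm above the underside, slopes of 9, then 16, then 30 degrees towards the rim). Its y axis runs through the two handles, z up. It stands on the lid with the handles to the left and right, within about 0.5 rad of the robot's y direction.
- handle_a (a point): Centre of the wooden grip bar of the handle at the dish's +y end: 105 mm from the dish's middle, 56 mm above its underside. The bar is 64 mm long (along the dish's x), 14 mm thick (along the dish's y) and 26 mm tall with upright flat faces, carried on two thin steel straps 26 mm either side of its middle. The rim is 28 mm lower than this point and 24 mm nearer the middle. Pinch it across its thickness (along the dish's y).
- handle_b (a point): The same at the dish's -y end; the two handles are alike and either may be held.
- ball_center (a point): Centre of the loose wooden ball, 40 mm across, 15 to 35 g, resting in the middle of the dish, its centre 26 mm above the dish's underside. It rolls if the dish is tipped or jerked, though not easily (rolling friction holds it on slopes under about 6 degrees).
- across (a point): Fixed point on the table top, 0.80 m straight ahead of the robot, in front of the person, who stands beyond the table's far edge; straight across the table is the world +x direction, this point's x axis.
- tin: Open paint tin, 73 mm across, 85 mm high, loose; origin under its centre. Leave alone.
- jar: Closed varnish jar, about 64 mm across, 85 mm high, loose; origin under its centre. Leave alone.
- bottle: Green bottle with a cap, 72 mm across, 230 mm high, loose; origin under its centre. Leave alone.
- tape: Roll of masking tape lying flat, 100 mm across, 25 mm high, loose; origin under its centre. Leave alone.
- tin_lid: Round tin lid lying on the table, 74 mm across, 8 mm high, loose; origin under its centre. Leave alone.
- brush: Paint brush lying flat, 190 mm long (its x), loose; origin near its middle. Leave alone.
There are look-alikes about, which are no part of the job. Of the things shaped like the part that bears ball_center, the wooden one is meant.

How it is judged:
By the outcome, as a careful person would: the job done as asked, in the order asked, and still so for the second after the job is handed in, while the arm keeps its last pose, push and grip.
It also fails if it takes over 69 s, if anything falls off the work surface, if the arm or the gripper's body presses on something with over 40 N, if the wrist force passes 120 N, or if a joint passes its speed limit or range.

### The arm

A 6-joint arm with a two-finger parallel gripper is mounted at the origin on the work surface. World frame = base frame: x ahead of the robot, y to its left, z up, the work surface at z = 0. Lengths are in m, angles in degrees, forces in N, time in s.
With the tool pointing down it reaches from about 0.4 to 0.825 m from the base axis. Payload 7 kg.
Tool frame: the origin (TCP) lies midway between the tips of the shut fingers; the grasp point (between the pads) lies 19 mm behind it (r.grasp_offset is the distance from the TCP to the grasp point, in m); z points along the fingers, x is the direction in which the jaws open and shut, and the axes are right-handed (so a half turn about z gives the same grasp; the last joint's range is limited). The gripper opens to 88 mm and grips with 3 to 60 N. Pads are 19 mm wide; open, the fingers measure 130 mm over their backs; the gripper's body (78 mm by 193 mm) begins 47 mm behind the grasp point.
Start: joints at [-60.785, 20.546, 0.682, 0, -70.136, -16.507], TCP at [0.148, -0.658, 0.227] pointing down, gripper open.
Joint ranges: [-176.03, 176.03], [-82.01, 121.73], [-58.28, 71.71], [-173.87, 95.51], [-174.79, -0.11], [-173.66, 173.66]. Speed limits (degrees/s): [136.94, 136.94, 172.46, 180, 180, 180].

### API

Orientations are given as [roll, pitch, yaw] about the fixed x, y, z axes, in that order (R = Rz(yaw) Ry(pitch) Rx(roll)).
In Python, from plant import r gives the robot as it stands.
- The arm moves only by the tool step_arm, never from a script. Its argument "deltas" is a list of rows, each a list of 7 numbers: the turn, a rotation vector about the tool's x, y, z in rad, then the shift along the tool's x, y, z in mm, then the opening, from -1 (shut) to 1 (fully open), so that 0 is half open. In form: [[ax, ay, az, x, y, z, grip], ...]. A call has 1 to 10 rows; each row shifts and turns the pose as measured when the row begins, along the tool's axes as they then stand; what a row does not reach is not made up. A row lasts 1/10 s, in which the tool goes at most 50 mm and 8.59 degrees, less where a joint would pass 70% of its speed; a pose out of reach is approached as far as the arm can. A call with a gripper value outside its range is refused whole. The fingers move at their own pace and stop on an object; "squeeze" is the grip in N (left out, the last holds). Time passes only in rows, so rows that do not move let the fingers close. It gives the time, the measured TCP pose, the force and the opening at its end, in the units of the state.
- r.get_state(): the state, without advancing time (a new reading comes with each control period).
- r.capture(name): name is "side" or "top"; returns the picture (400x640x3 uint8, red, green, blue); there is no depth.
- r.camera_info(name): a dict with "vertical_fov" (degrees; the focal length in pixels is half the picture's height over the tangent of half this angle, whatever the lens; pixels are square), "cx", "cy" (the principal point, pixels), "view" (4x4, takes a point from world to camera coordinates). Camera axes: x right, y down, z forward; pixel columns grow to the right and rows downward; lengths in m; the calibration is good to about 2 mm. A picture is of the moment at which its call begins. camera_info takes no time and is no camera call.
- r.close_job(): hands the job in, once; it reports no verdict.
The state is a dict: "time_s": time; "joints": joint angles; "qd": joint speeds; "joint_torque": joint torques, N m; "tcp_pos": TCP position; "eef_rot": TCP orientation; "contact_force": force on the tool from outside, world axes, zero at the start; "moment": the same for the moment, N m; "gripper_width": finger opening in m.
Only numpy, scipy, OpenCV 4.12 (cv2) and the standard library are available. Lean on these libraries where they do the work, as an engineer would, in place of code of your own. Each camera call takes 0.05 s, during which the arm holds its last target.

## Working session

There is one attempt and no reset: what is moved stays moved. The work goes in short steps, Python scripts to look and compute and a tool call to move; the robot and the scene stay as the last step left them, time stands still between calls to the robot, and variables do not carry over. Pictures are saved under pics/ and viewed, and the job is handed in when it is done.

Besides the shell and the picture viewer there is one more tool, called by a JSON object that holds its "fn" and its "kwargs", one argument or row to a line. step_arm: Moves the arm, as the interface text tells. Its arguments: {"type":"object","properties":{"deltas":{"type":"array","items":{"type":"array","items":{"type":"number"}}},"squeeze":{"type":"number"}},"required":["deltas"]}

```bash
mkdir -p pics; ls; python3 - <<'E'
from plant import r
import cv2,numpy as np
print(r.get_state())
for n in("side","top"):
    im=r.capture(n); cv2.imwrite(f"pics/{n}0.png",im[:,:,::-1]); np.save(f"{n}0.npy",im)
    i=r.camera_info(n); print(n,i)
E
```

```text
pics
{'time_s': 0.0, 'joints': array([-6.07863897e+01,  2.05913628e+01,  6.34165927e-01, -1.94406362e-02,
       -7.01367914e+01, -1.65056139e+01]), 'qd': array([-0.04064055, -0.01908949,  0.03278924, -0.04905899,  0.07173206,
       -0.08938959]), 'joint_torque': array([ 1.82652529e-03, -5.82714450e+01,  2.93057764e+01,  6.99691281e+00,
        6.99841767e-03, -1.70477283e-04]), 'tcp_pos': array([ 0.14833427, -0.65799657,  0.22562863]), 'eef_rot': array([-1.79990817e+02, -9.53078142e-02,  1.02701368e+02]), 'contact_force': array([-0.52786958,  0.50476936, -0.21151664]), 'moment': array([-0.01245265, -0.01544621,  0.01817194]), 'gripper_width': 0.08752022377372264}
side {'vertical_fov': 55.57637939053882, 'cx': 321.5530621550691, 'cy': 201.79702545375324, 'view': array([[-0.91424895, -0.40479952, -0.01691742,  0.54082456],
       [-0.29791759,  0.69997912, -0.6490565 ,  0.22669673],
       [ 0.2745796 , -0.58835923, -0.76055207,  1.16847527],
       [ 0.        ,  0.        ,  0.        ,  1.        ]])}
top {'vertical_fov': 55.692279550315256, 'cx': 318.728194262235, 'cy': 195.0067511113062, 'view': array([[-0.02684772, -0.99961298,  0.00728596,  0.01635422],
       [-0.99633425,  0.02616602, -0.0814457 ,  0.58540363],
       [ 0.08122353, -0.00944588, -0.99665115,  1.06666327],
       [ 0.        ,  0.        ,  0.        ,  1.        ]])}
```

View pics/side0.png

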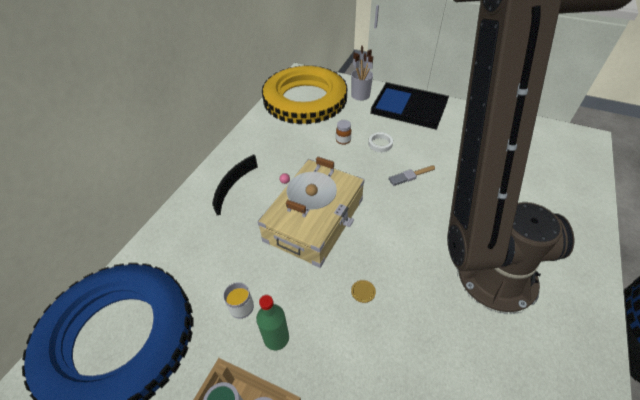

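View pics/top0.png

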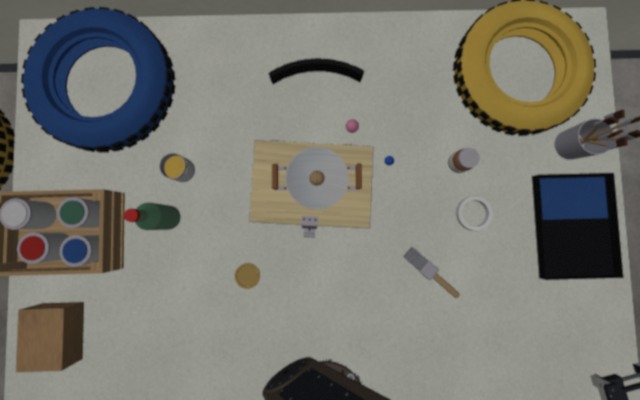

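```bash
cat > h.py <<'E'
from plant import r
import cv2,numpy as np
def cam(n):
    i=r.camera_info(n); f=200/np.tan(np.radians(i["vertical_fov"]/2)); return f,i["cx"],i["cy"],np.array(i["view"])
def proj(n,p):
    f,cx,cy,V=cam(n); c=V[:3,:3]@np.asarray(p)+V[:3,3]; return np.array([cx+f*c[0]/c[2],cy+f*c[1]/c[2]])
def ray(n,uv):
    f,cx,cy,V=cam(n); R=V[:3,:3]; o=-R.T@V[:3,3]; d=R.T@np.array([(uv[0]-cx)/f,(uv[1]-cy)/f,1]); return o,d/np.linalg.norm(d)
def onz(n,uv,z):
    o,d=ray(n,uv); return o+d*(z-o[2])/d[2]
def two(a,b):
    (o1,d1),(o2,d2)=ray("side",a),ray("top",b)
    A=np.stack([d1,-d2],1); s,_,_,_=np.linalg.lstsq(A,o2-o1,rcond=None)
    p,q=o1+s[0]*d1,o2+s[1]*d2; return (p+q)/2,np.linalg.norm(p-q)
def crop(im,x0,y0,x1,y1,k,name):
    cv2.imwrite(name,cv2.resize(im[y0:y1,x0:x1,::-1],None,fx=k,fy=k,interpolation=cv2.INTER_CUBIC))
E
python3 - <<'E'
from h import *
s=np.load("side0.npy");t=np.load("top0.npy")
crop(t,240,130,385,245,5,"pics/tc.png"); crop(s,250,145,380,270,5,"pics/sc.png")
print(proj("top",r.get_state()["tcp_pos"]),proj("side",[0,0,0]))
E
```

```text
[614.47415645 371.97609269] [497.21407692 275.42862445]
```

View pics/tc.png

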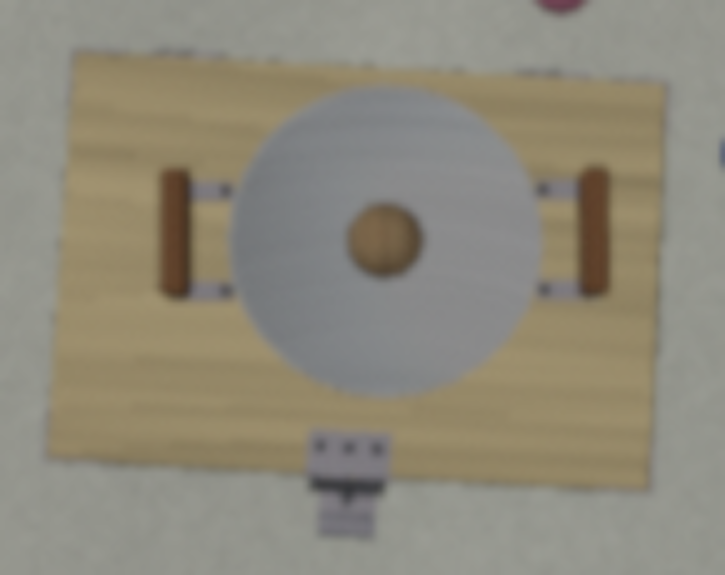

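View pics/sc.png

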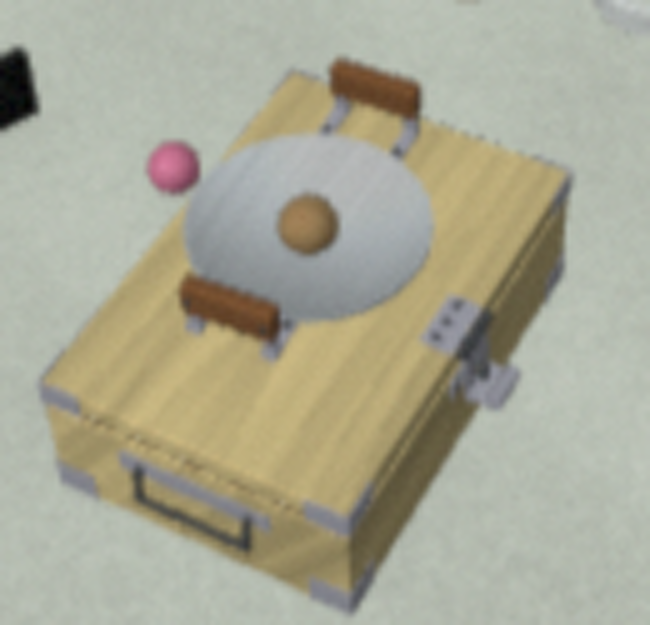

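```bash
python3 - <<'E'
from h import *
np.set_printoptions(precision=4,suppress=True)
T=lambda x,y:(240+x/5-.4,130+y/5-.4); S=lambda x,y:(250+x/5-.4,145+y/5-.4)
C=[onz("top",T(*p),.11) for p in((75,53),(667,83),(650,488),(47,460))]
print("lid",np.array(C)[:,:2], "centre",np.mean(C,0))
print("sides",[np.linalg.norm(C[i]-C[(i+1)%4]) for i in range(4)])
d=(C[0]+C[3]-C[1]-C[2]); print("yaw case y",np.degrees(np.arctan2(-d[0],d[1])), "x", np.degrees(np.arctan2((C[0]+C[1]-C[2]-C[3])[1],(C[0]+C[1]-C[2]-C[3])[0])))
CS=[onz("side",S(*p),.11) for p in((292,72),(570,180),(350,525),(45,385))]
print("lid side: -y+x, -y-x, +y-x, +y+x",np.array(CS)[:,:2],"centre",np.mean(CS,0))
b=two(S(308,224),T(385,240)); print("ball",b,"onz top",onz("top",T(385,240),.136))
ha=two(S(230,306),T(175,232)); hb=two(S(375,88),T(594,231)); print("ha",ha,"hb",hb)
# bars tops at z=.179
A=onz("top",T(175,232),.179);B=onz("top",T(594,231),.179);print("on z",A,B,np.linalg.norm(A-B),(A+B)/2,"yaw",np.degrees(np.arctan2(-(A-B)[0],(A-B)[1])))
for n,p in(("dish rim L",(231,240)),("R",(542,240)),("up",(386,86)),("dn",(386,398))): print(n,onz("top",T(*p),.138))
print("hinge",onz("top",T(347,485),.11)); print("roll",onz("top",T(347,525),.067+.006),two(S(492,388),T(347,525)))
for n,z,px in (("tin",.085,(175,167)),("jar",.085,(466,158)),("bottle",0.23,(131,215)),("tape",.025,(474,213)),("lid",.008,(247,275)),("brush",.01,(431,272))): print(n,onz("top",px,z))
E
```

```text
lid [[ 0.7305  0.1695]
 [ 0.7061 -0.1475]
 [ 0.49   -0.1302]
 [ 0.5132  0.1871]] centre [0.6099 0.0197 0.11  ]
sides [np.float64(0.3178999145096021), np.float64(0.21684983607438613), np.float64(0.3180719601088854), np.float64(0.2179741993905776)]
yaw case y -4.288790050174181 x -4.601329542028907
lid side: -y+x, -y-x, +y-x, +y+x [[ 0.7052 -0.1411]
 [ 0.4857 -0.1179]
 [ 0.5095  0.1948]
 [ 0.7262  0.1753]] centre [0.6066 0.0278 0.11  ]
ball (array([0.6227, 0.0063, 0.1323]), np.float64(0.0007882050089083296)) onz top [0.6219 0.0062 0.136 ]
ha (array([0.625 , 0.1118, 0.1643]), np.float64(9.86226248425431e-05)) hb (array([ 0.6208, -0.0992,  0.162 ]), np.float64(0.0008836779927084158))
on z [0.6231 0.1103 0.179 ] [ 0.6182 -0.0974  0.179 ] 0.20775466157900768 [0.6206 0.0064 0.179 ] yaw -1.3453061258925967
dish rim L [0.6237 0.0858 0.138 ]
R [ 0.6195 -0.0751  0.138 ]
up [0.7024 0.0035 0.138 ]
dn [0.5399 0.0078 0.138 ]
hinge [0.4958 0.0295 0.11  ]
roll [0.4741 0.0307 0.073 ] (array([0.4777, 0.0323, 0.0624]), np.float64(0.008140095221431587))
tin [0.6675 0.3912 0.085 ]
jar [ 0.672  -0.4059  0.085 ]
bottle [0.5338 0.4386 0.23  ]
tape [ 0.5219 -0.444   0.025 ]
lid [0.3622 0.2125 0.008 ]
brush [ 0.3562 -0.3161  0.01  ]
```

Candidates for the ball: wooden in the dish (top 317,178; side 312,189), pink decoy (top 352,126) and blue decoy (top 389,160). The crops confirm the wooden one, on the only two-handled dish. The hasp is at top (309,233). The measured sizes fit: lid 318x217 mm and handles about 210 mm apart.

```bash
cat >> h.py <<'E'
from scipy.spatial.transform import Rotation as Ro
np.set_printoptions(precision=4,suppress=True)
def pose():
    s=r.get_state(); return np.array(s["tcp_pos"]),Ro.from_euler("xyz",s["eef_rot"],degrees=True)
def tool(yaw,tilt=0): # tool down with yaw, then tilted about its x
    return Ro.from_euler("z",yaw,degrees=True)*Ro.from_euler("x",180,degrees=True)*Ro.from_euler("x",-tilt,degrees=True)
def go(p,R):
    p0,R0=pose(); return (R0.inv()*R).as_rotvec(), R0.inv().apply(p-p0)*1e3, R.inv().apply(p-p0)*1e3
E
python3 - <<'E'
from h import *
R=tool(85.6,8); roll=np.array([.4745,.032,.067])
for up in (.12,.0): 
    p=roll+R.apply([0,0,.012])+[0,0,up]; print(p); print(go(p,R))
E
```

```text
[0.4762 0.0319 0.1751]
(array([-0.1389, -0.0223,  0.2979]), array([600.8601, 471.4681,  51.4573]), array([713.006 , 264.1989,  88.2286]))
[0.4762 0.0319 0.0551]
(array([-0.1389, -0.0223,  0.2979]), array([600.6766, 471.484 , 171.4571]), array([713.006 , 247.4981, 207.0607]))
```

{"fn": "step_arm", "kwargs": {
  "deltas": [
    [0,0,0.1,0,0,0,1],
    [0,0,0.1,10,0,0,1],
    [0,0,0.1,20,5,0,1],
    [0,0,0,40,15,0,1],
    [0,0,0,40,15,0,1],
    [0,0,0,40,15,0,1],
    [0,0,0,40,15,0,1],
    [0,0,0,40,15,0,1],
    [0,0,0,40,15,0,1],
    [0,0,0,40,15,0,1]
  ],
  "squeeze": 10
}}

```text
time_s: 1.1
tcp_pos: [0.2821, -0.3502, 0.22]
eef_rot: [-179.6, -0.5, 84.3]
contact_force: [2.1, 0.0, -0.3]
gripper_width: 0.0879
```

{"fn": "step_arm", "kwargs": {
  "deltas": [
    [0,0,0,40,15,0,1],
    [0,0,0,40,15,0,1],
    [0,0,0,40,15,0,1],
    [0,0,0,40,15,0,1],
    [0,0,0,40,15,0,1],
    [0,0,0,40,15,0,1],
    [0,0,0,40,15,0,1],
    [0,0,0,30,10,0,1],
    [-0.07,0,0,0,0,0,1],
    [-0.07,0,0,0,0,0,1]
  ]
}}

```text
time_s: 2.1
tcp_pos: [0.4328, -0.0344, 0.222]
eef_rot: [172.2, -0.6, 84.6]
contact_force: [0.6, 0.1, 0.5]
gripper_width: 0.0877
```

```bash
cat > g.py <<'E'
from h import *
R=tool(85.6,8); roll=np.array([.4745,.032,.067])
s=r.get_state(); print(s["time_s"],s["joints"],s["contact_force"],s["gripper_width"])
for up in (.12,.0): 
    p=roll+R.apply([0,0,.012])+[0,0,up]; print(p); print(go(p,R))
E
python3 g.py
```

```text
2.1 [  24.9788   -8.4456  -35.3361    4.1358  -56.114  -122.5505] [0.5967 0.0629 0.5057] 0.08767427504890966
[0.4762 0.0319 0.1751]
(array([-0.0029, -0.008 , -0.0193]), array([69.5718, 30.0744, 52.2416]), array([69.3966, 31.2653, 51.7733]))
[0.4762 0.0319 0.0551]
(array([-0.0029, -0.008 , -0.0193]), array([ 68.2981,  13.7332, 171.117 ]), array([ 69.3966,  14.5645, 170.6055]))
```

{"fn": "step_arm", "kwargs": {
  "deltas": [
    [0,0,-0.02,20,9,12,1],
    [0,0,0,25,11,20,1],
    [0,0,0,18,8,15,1],
    [0,0,0,4,2,4,1],
    [0,0,0,0,0,0,1]
  ]
}}

```text
time_s: 2.6
tcp_pos: [0.4734, 0.0325, 0.1754]
eef_rot: [171.9, -0.6, 85.9]
contact_force: [0.5, -1.1, -0.2]
gripper_width: 0.0878
```

```bash
python3 g.py; python3 - <<'E'
from h import *
t=r.capture("top");s=r.capture("side")
print(proj("side",[.4745,.032,.067]),proj("top",[.4745,.032,.067]))
crop(s,270,130,430,280,5,"pics/s1.png"); crop(t,230,130,390,250,5,"pics/t1.png")
E
```

```text
2.6 [  31.3821   -1.4193  -36.4549    5.6903  -48.1874 -129.0502] [ 0.4547 -1.0678 -0.1927] 0.08782877241737608
[0.4762 0.0319 0.1751]
(array([ 0.0015, -0.0103,  0.0041]), array([-0.3855,  2.7718,  0.654 ]), array([-0.3674,  2.7744,  0.6537]))
[0.4762 0.0319 0.0551]
(array([ 0.0015, -0.0103,  0.0041]), array([ -1.5375, -14.1121, 119.4547]), array([ -0.3674, -13.9264, 119.4858]))
[350.2498 221.6374] [308.559  234.4019]
```

View pics/s1.png

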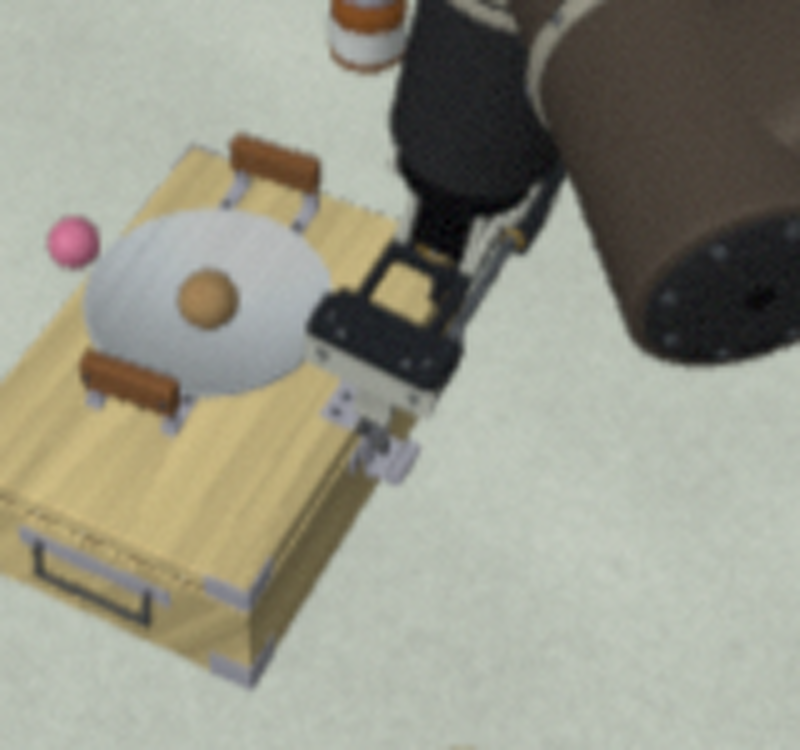

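View pics/t1.png

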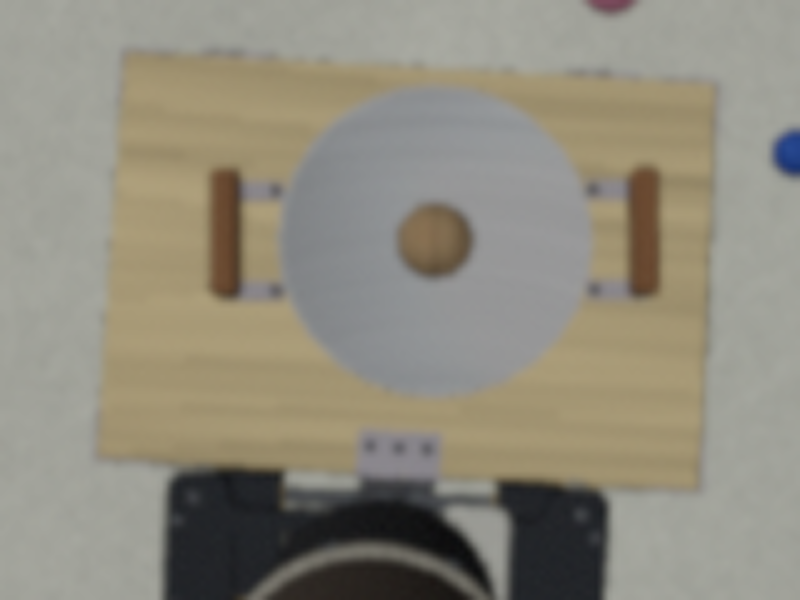

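{"fn": "step_arm", "kwargs": {
  "deltas": [
    [0,0,0,0,-2,20,1],
    [0,0,0,0,-2,20,1],
    [0,0,0,0,-3,25,1],
    [0,0,0,0,-2,20,1],
    [0,0,0,0,-2,15,1],
    [0,0,0,0,-1,10,1],
    [0,0,0,0,0,3,1]
  ]
}}

```text
time_s: 3.4
tcp_pos: [0.4797, 0.0296, 0.0655]
eef_rot: [171.3, -0.9, 85.6]
contact_force: [-0.1, -0.0, -0.6]
gripper_width: 0.0877
```

```bash
python3 g.py; python3 - <<'E'
from h import *
s=r.capture("side")
crop(s,290,150,400,250,7,"pics/s2.png")
E
```

```text
3.4 [  30.416     7.6108  -46.008     8.7202  -28.9534 -132.2623] [-0.085 -0.037 -0.593] 0.08765386414605858
[0.4762 0.0319 0.1751]
(array([ 0.0127, -0.0161, -0.0026]), array([   3.7903,   12.9847, -108.8639]), array([   1.9987,   11.6086, -109.0668]))
[0.4762 0.0319 0.0551]
(array([ 0.0127, -0.0161, -0.0026]), array([ 1.8277, -5.221 ,  9.7308]), array([ 1.9987, -5.0922,  9.7654]))
```

View pics/s2.png

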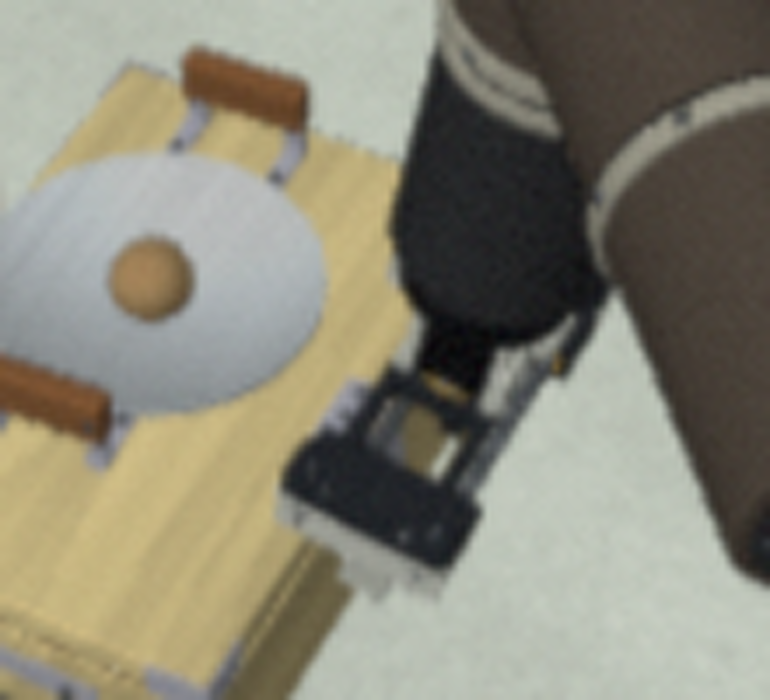

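{"fn": "step_arm", "kwargs": {
  "deltas": [
    [0.01,-0.01,0,1,-4,5,1],
    [0,0,0,1,-1,5,1],
    [0,0,0,0,0,1,1]
  ]
}}

```text
time_s: 3.75
tcp_pos: [0.4776, 0.0322, 0.0553]
eef_rot: [171.7, -0.4, 85.4]
contact_force: [-0.4, 0.5, 0.3]
gripper_width: 0.0878
```

```bash
python3 g.py
```

```text
3.75 [  31.0184    8.7043  -46.8259    9.6168  -27.7888 -133.8623] [-0.4191  0.5423  0.2619] 0.08783665263220437
[0.4762 0.0319 0.1751]
(array([ 0.0052, -0.0071, -0.0039]), array([   0.5078,   15.9063, -118.7338]), array([  -0.3949,   15.2866, -118.8156]))
[0.4762 0.0319 0.0551]
(array([ 0.0052, -0.0071, -0.0039]), array([-0.4004, -1.4127,  0.0063]), array([-0.3949, -1.4142,  0.0165]))
```

{"fn": "step_arm", "kwargs": {
  "deltas": [
    [0,0,0,0,-1,0,-0.2],
    [0,0,0,0,0,0,-0.4],
    [0,0,0,0,0,0,-0.6],
    [0,0,0,0,0,0,-0.8],
    [0,0,0,0,0,0,-1],
    [0,0,0,0,0,0,-1],
    [0,0,0,0,0,0,-1]
  ],
  "squeeze": 10
}}

```text
time_s: 4.45
tcp_pos: [0.4771, 0.0328, 0.0561]
eef_rot: [171.6, -0.5, 85.5]
contact_force: [-0.0, -0.5, 0.7]
gripper_width: 0.037
```

```bash
python3 g.py
```

```text
4.45 [  31.1367    8.5411  -46.9277    9.6612  -27.7617 -133.9803] [-0.0246 -0.4919  0.6637] 0.03704864364847647
[0.4762 0.0319 0.1751]
(array([ 0.0067, -0.0081, -0.0033]), array([   0.0414,   16.5401, -117.9068]), array([  -0.9641,   15.7518, -118.0108]))
[0.4762 0.0319 0.0551]
(array([ 0.0067, -0.0081, -0.0033]), array([-0.9738, -0.9512,  0.8072]), array([-0.9641, -0.949 ,  0.8214]))
```

{"fn": "step_arm", "kwargs": {
  "deltas": [
    [0,0,0,0,0,0,-1],
    [0,0,0,0,0,0,-1],
    [0,0,0,0,0,0,-1]
  ]
}}

```text
time_s: 4.75
tcp_pos: [0.4764, 0.0312, 0.056]
eef_rot: [171.7, -0.3, 85.5]
contact_force: [-0.0, 2.6, -0.1]
gripper_width: 0.0316
```

```bash
python3 - <<'E'
from h import *
p,R=pose(); 
cx=np.array([np.cos(np.radians(-4.4)),np.sin(np.radians(-4.4)),0])
c0=p-R.apply([0,0,.012])
print(p,c0)
def c(q): 
    a=np.radians(25)+q; return -cx*.0474*np.sin(a)+np.array([0,0,-.0474*np.cos(a)])
for q in np.arange(0,1.66,.15):
    d=c(q)-c(0); dd=c(q+.15)-c(q); print(round(q,2),p+d, "step tool mm",R.inv().apply(dd)*1e3)
E
```

```text
[0.4764 0.0312 0.056 ] [0.4747 0.0313 0.0679]
0.0 [0.4764 0.0312 0.056 ] step tool mm [ 0.0073 -5.6285 -4.3332]
0.15 [0.4702 0.0317 0.0595] step tool mm [ 0.0136 -4.9178 -5.1257]
0.3 [0.4646 0.0321 0.0639] step tool mm [ 0.0195 -4.0966 -5.803 ]
0.45 [0.4598 0.0325 0.069 ] step tool mm [ 0.0251 -3.1834 -6.35  ]
0.6 [0.4557 0.0328 0.0749] step tool mm [ 0.03   -2.1987 -6.7544]
0.75 [0.4526 0.033  0.0812] step tool mm [ 0.0343 -1.1646 -7.0071]
0.9 [0.4504 0.0332 0.088 ] step tool mm [ 0.0378 -0.1044 -7.1025]
1.05 [0.4493 0.0333 0.095 ] step tool mm [ 0.0404  0.9581 -7.0383]
1.2 [0.4492 0.0333 0.1021] step tool mm [ 0.0422  1.9992 -6.8161]
1.35 [0.4502 0.0332 0.1091] step tool mm [ 0.043   2.9953 -6.4408]
1.5 [0.4522 0.0331 0.1159] step tool mm [ 0.0428  3.9242 -5.9208]
1.65 [0.4553 0.0328 0.1224] step tool mm [ 0.0417  4.765  -5.2679]
```

Roll pinched, width 31.6 mm (given as 32). Swing it up its arc.

{"fn": "step_arm", "kwargs": {
  "deltas": [
    [0,0,0,0,-2.8,-2.1,-1],
    [0,0,0,0,-2.7,-2.3,-1],
    [0,0,0,0,-2.5,-2.5,-1],
    [0,0,0,0,-2.4,-2.6,-1],
    [0,0,0,0,-2.1,-2.8,-1],
    [0,0,0,0,-2,-3,-1],
    [0,0,0,0,-1.7,-3.1,-1],
    [0,0,0,0,-1.5,-3.2,-1]
  ]
}}

```text
time_s: 5.55
tcp_pos: [0.4545, 0.033, 0.0765]
eef_rot: [171.7, -0.3, 85.5]
contact_force: [3.7, -1.6, -1.7]
gripper_width: 0.032
```

```bash
cat > a.py <<'E'
from h import *
p,R=pose();s=r.get_state(); c=p-R.apply([0,0,.012])
hz=.110; h=np.array([.4943,.031]); cx=np.array([np.cos(np.radians(-4.4)),np.sin(np.radians(-4.4))])
out=-(c[:2]-h)@cx; up=c[2]-hz
print(p,"out,up mm",out*1e3,up*1e3,"rad",np.hypot(out,up)*1e3,"q",np.arctan2(out,-up)-np.radians(25),"F",s["contact_force"],s["joints"],s["gripper_width"])
for q in (1.3,1.5,1.6):
    a=np.radians(25)+q; t=np.r_[h-cx*.0474*np.sin(a),hz-.0474*np.cos(a)]; print(q,"tool mm",R.inv().apply(t-c)*1e3)
E
python3 a.py
```

```text
[0.4545 0.033  0.0765] out,up mm 41.53554739554494 -21.64601238301131 rad 46.837501529576045 q 0.6540444301271504 F [ 3.7007 -1.5938 -1.7285] [  33.1518    4.3906  -47.9698    9.3327  -31.1509 -135.4126] 0.031998495811319874
1.3 tool mm [  1.3327  -0.8934 -29.8946]
1.5 tool mm [  1.3928   2.8883 -38.5703]
1.6 tool mm [  1.4229   5.4093 -42.5818]
```

{"fn": "step_arm", "kwargs": {
  "deltas": [
    [0,0,0,0,-0.8,-3.5,-1],
    [0,0,0,0,-0.6,-3.6,-1],
    [0,0,0,0,-0.3,-3.6,-1],
    [0,0,0,0,0,-3.6,-1],
    [0,0,0,0,0.2,-3.6,-1],
    [0,0,0,0,0.4,-3.5,-1],
    [0,0,0,0,0.7,-3.5,-1],
    [0,0,0,0,1,-3.5,-1],
    [0,0,0,0,1.1,-3.4,-1],
    [0,0,0,0,1.4,-3.3,-1]
  ]
}}

```text
time_s: 6.55
tcp_pos: [0.4508, 0.0332, 0.114]
eef_rot: [171.8, -0.4, 85.5]
contact_force: [1.3, 1.9, -2.9]
gripper_width: 0.032
```

```bash
python3 a.py
```

```text
[0.4508 0.0332 0.114 ] out,up mm 45.26064164278751 15.842427375175674 rad 47.95318745458478 q 1.471162507793223 F [ 1.2832  1.901  -2.9244] [  33.5457    0.6055  -44.8429    7.7395  -38.0928 -133.934 ] 0.03197982629141255
1.3 tool mm [ 1.1887 -2.6282  7.7436]
1.5 tool mm [ 1.2541  1.1353 -0.9399]
1.6 tool mm [ 1.287   3.6479 -4.9567]
```

{"fn": "step_arm", "kwargs": {
  "deltas": [
    [0,0,0,0,1.4,-2,-1],
    [0,0,0,0,1.8,-2.5,-1],
    [0,0,0,0,0,0,-1],
    [0,0,0,0,0,0,-0.3],
    [0,0,0,0,0,0,0.3],
    [0,0,0,0,0,0,1],
    [0,0,0,0,0,0,1],
    [0,0,0,0,0,0,1],
    [0,0,0,0,0,0,1]
  ]
}}

```text
time_s: 7.45
tcp_pos: [0.4542, 0.0328, 0.1202]
eef_rot: [171.7, -0.4, 85.5]
contact_force: [0.2, -0.4, 0.2]
gripper_width: 0.0662
```

```bash
python3 a.py; python3 - <<'E'
from h import *
s=r.capture("side")
crop(s,290,150,400,250,7,"pics/s3.png")
E
```

```text
[0.4542 0.0328 0.1202] out,up mm 41.81387641956079 22.041609758512035 rad 47.26767206005427 q 1.6195842072265125 F [ 0.1954 -0.4044  0.1939] [  33.2417    0.4041  -43.9726    7.5852  -39.0751 -133.4225] 0.06620482323998814
1.3 tool mm [ 1.26   -6.9425 13.3785]
1.5 tool mm [ 1.3254 -3.1683  4.6996]
1.6 tool mm [ 1.3582 -0.6508  0.6859]
```

View pics/s3.png

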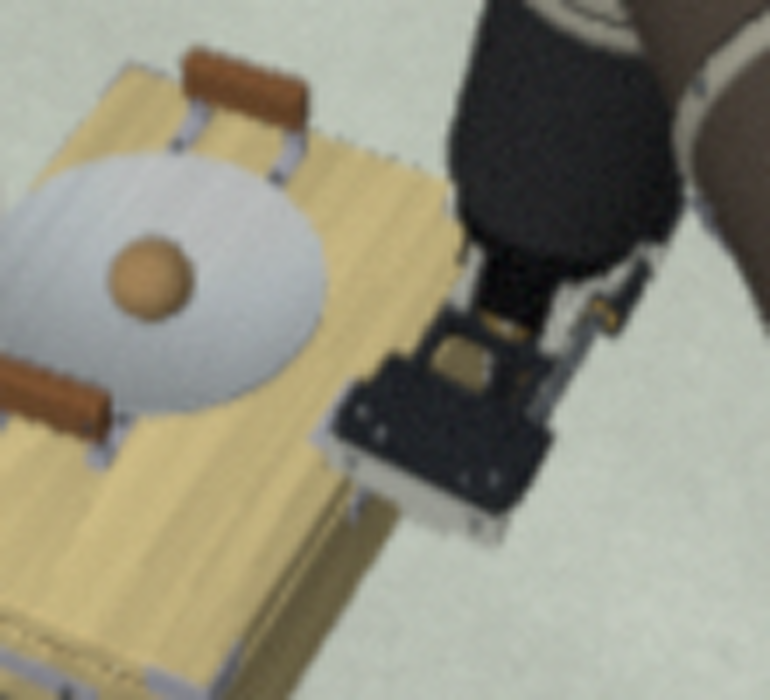

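{"fn": "step_arm", "kwargs": {
  "deltas": [
    [0,0,0,0,0,0,1],
    [0,0,0,0,0,0,1],
    [0,0,0,0,1,-6,1],
    [0,0,0,0,2,-14,1],
    [0,0,0,0,3,-20,1],
    [0,0,0,0,3,-20,1],
    [0,0,0,0,3,-20,1],
    [0,0,0,0,3,-20,1],
    [0.07,0,0,0,0,-20,1],
    [0.07,0,0,0,0,-10,1]
  ]
}}

```text
time_s: 8.5
tcp_pos: [0.4475, 0.0313, 0.2582]
eef_rot: [180.0, -0.4, 85.7]
contact_force: [0.4, 0.3, -0.1]
gripper_width: 0.0878
```

```bash
python3 - <<'E'
from h import *
s=r.get_state(); print(s["joints"],s["gripper_width"],proj("side",[.452,.034,.131]),proj("top",[.452,.034,.131]))
im=r.capture("side"); t=r.capture("top"); np.save("side4.npy",im)
crop(im,290,150,400,250,7,"pics/s4.png"); crop(t,230,130,390,250,5,"pics/t4.png")
E
```

```text
[  29.0373   -2.7312  -23.2516   -0.3156  -69.2767 -123.2732] 0.08775641522649541 [357.6643 211.7663] [307.5111 243.7789]
```

View pics/s4.png

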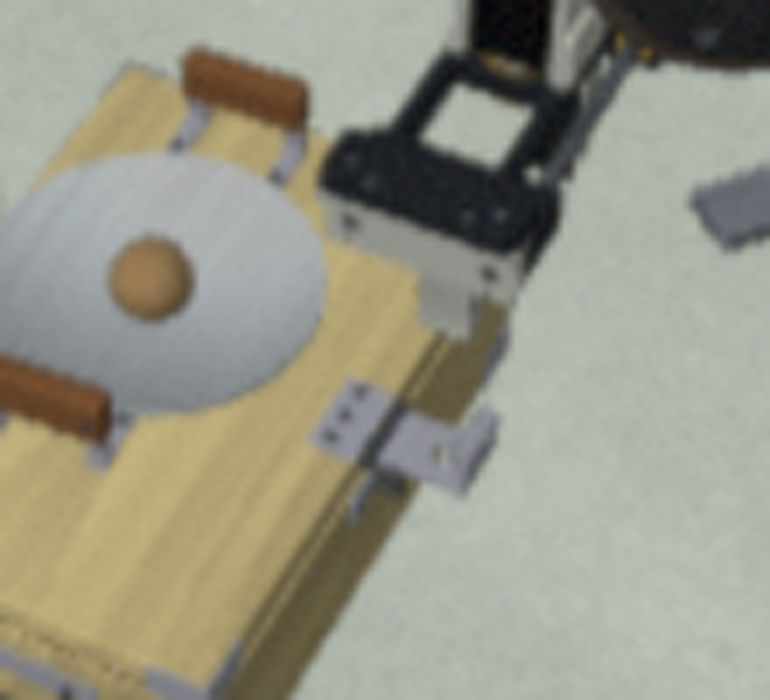

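View pics/t4.png

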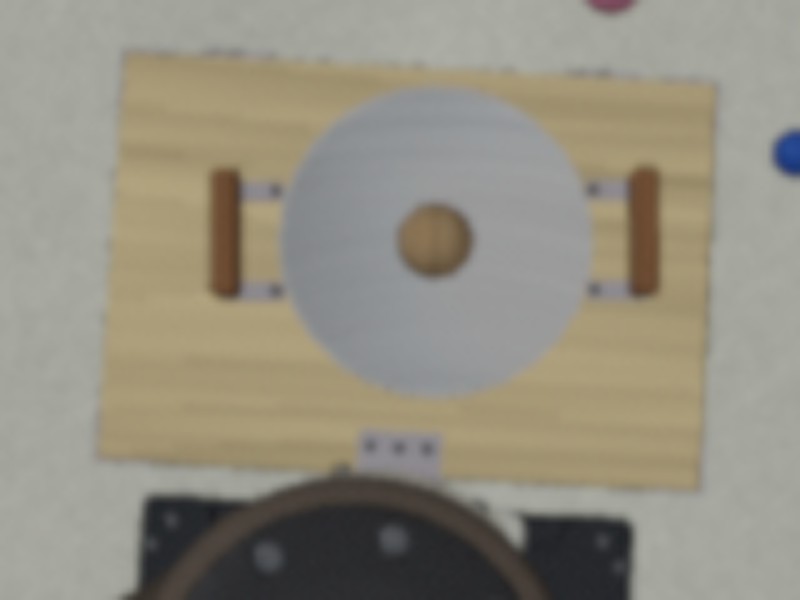

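{"fn": "step_arm", "kwargs": {
  "deltas": [
    [0,0,-0.145,0,0,0,0],
    [0,0,-0.145,0,0,0,0],
    [0,0,-0.145,0,0,0,0],
    [0,0,-0.145,0,0,0,0],
    [0,0,-0.145,0,0,0,0],
    [0,0,-0.145,0,0,0,0],
    [0,0,-0.145,0,0,0,0],
    [0,0,-0.145,0,0,0,0],
    [0,0,-0.145,0,0,0,0],
    [0,0,-0.145,0,0,0,0]
  ]
}}

```text
time_s: 9.6
tcp_pos: [0.4447, 0.0287, 0.2509]
eef_rot: [179.9, 0.4, 171.2]
contact_force: [-0.1, -0.0, 0.1]
gripper_width: 0.044
```

{"fn": "step_arm", "kwargs": {
  "deltas": [
    [0,0,-0.145,0,0,0,0],
    [0,0,-0.145,0,0,0,0],
    [0,0,-0.145,0,0,0,0],
    [0,0,-0.145,0,0,0,0],
    [0,0,-0.145,0,0,0,0],
    [0,0,-0.145,0,0,0,0],
    [0,0,-0.145,0,0,0,0],
    [0,0,-0.145,0,0,0,0],
    [0,0,-0.145,0,0,0,0],
    [0,0,-0.145,0,0,0,0]
  ]
}}

```text
time_s: 10.6
tcp_pos: [0.4383, 0.0259, 0.2442]
eef_rot: [-179.2, 0.0, -102.9]
contact_force: [0.6, 0.5, 1.2]
gripper_width: 0.0437
```

```bash
cat > b.py <<'E'
from h import *
s=r.get_state(); print(s["time_s"],s["tcp_pos"],s["eef_rot"],s["joints"],s["contact_force"],s["gripper_width"])
R=tool(-91.3)
for z in (.25,.147): print(go(np.array([.6195,-.0986,z]),R))
E
python3 b.py
```

```text
10.6 [0.4383 0.0259 0.2442] [-179.2464    0.0157 -102.8862] [ 29.7577  -3.7043 -26.3621   0.543  -66.7782  47.1444] [0.5662 0.463  1.179 ] 0.04373905853612864
(array([-0.0131, -0.0011, -0.2022]), array([  80.949 , -204.4259,   -3.112 ]), array([ 120.3465, -183.9448,   -5.7785]))
(array([-0.0131, -0.0011, -0.2022]), array([  80.9771, -203.0711,   99.879 ]), array([ 120.3465, -183.9448,   97.2215]))
```

{"fn": "step_arm", "kwargs": {
  "deltas": [
    [-0.007,0,-0.1,0,0,-3,0],
    [-0.006,0,-0.1,0,0,-3,0],
    [0,0,0,15,-23,0,0],
    [0,0,0,25,-38,0,0],
    [0,0,0,25,-38,0,0],
    [0,0,0,25,-38,0,0],
    [0,0,0,20,-30,0,0],
    [0,0,0,10,-15,0,0],
    [0,0,0,0,0,0,0]
  ]
}}

```text
time_s: 11.5
tcp_pos: [0.6203, -0.1019, 0.2455]
eef_rot: [-179.7, -0.3, -90.6]
contact_force: [-1.2, -0.2, -1.4]
gripper_width: 0.0438
```

```bash
python3 b.py
```

```text
11.5 [ 0.6203 -0.1019  0.2455] [-179.6959   -0.2532  -90.5644] [  8.6289  15.3727  -4.3422   0.3176 -70.0257  80.6996] [-1.2473 -0.1531 -1.4318] 0.04377461991439136
(array([-0.0053, -0.0044,  0.0129]), array([-3.228 ,  0.79  , -4.5642]), array([-3.2374,  0.8558, -4.5456]))
(array([-0.0053, -0.0044,  0.0129]), array([-3.6831,  1.3366, 98.4334]), array([-3.2374,  0.8558, 98.4544]))
```

{"fn": "step_arm", "kwargs": {
  "deltas": [
    [-0.005,-0.004,0.013,-3,1,10,0],
    [0,0,0,-0.5,0,20,0],
    [0,0,0,0,0,18,0]
  ]
}}

```text
time_s: 11.8
tcp_pos: [0.618, -0.0972, 0.1962]
eef_rot: [-179.8, -0.0, -91.5]
contact_force: [0.5, 0.6, -0.1]
gripper_width: 0.0437
```

```bash
python3 b.py; python3 - <<'E'
from h import *
im=r.capture("side"); t=r.capture("top")
crop(im,270,130,380,230,7,"pics/s5.png"); crop(t,280,130,400,220,6,"pics/t5.png")
E
```

```text
11.8 [ 0.618  -0.0972  0.1962] [-179.8049   -0.0073  -91.4863] [  8.945   16.9907  -8.5721   0.0472 -64.2466  79.5482] [ 0.4805  0.6072 -0.1289] 0.04371369435179886
(array([-0.0034, -0.0001, -0.0033]), array([  1.3899,  -1.7516, -53.7923]), array([  1.3882,  -1.5638, -53.7982]))
(array([-0.0034, -0.0001, -0.0033]), array([ 1.3768, -1.4008, 49.2071]), array([ 1.3882, -1.5638, 49.2018]))
```

View pics/s5.png

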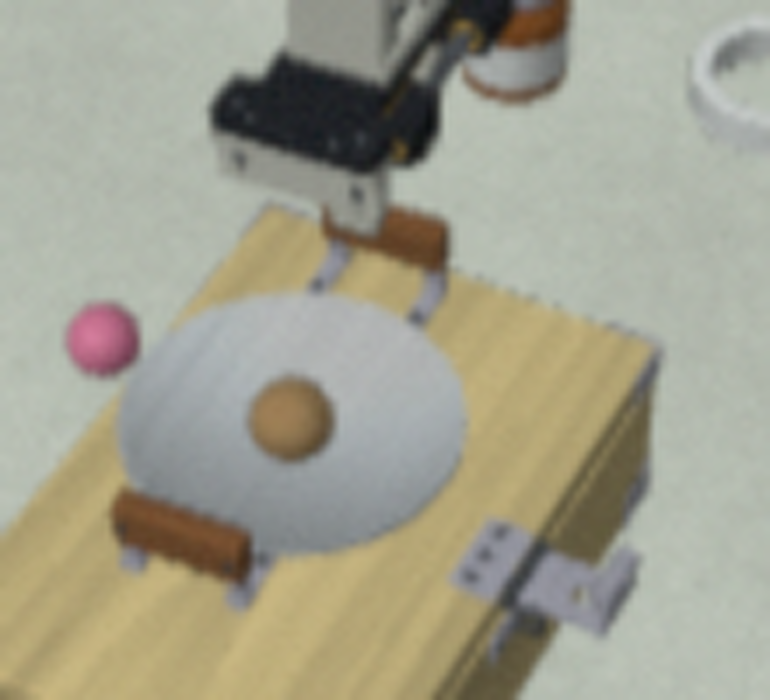

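View pics/t5.png

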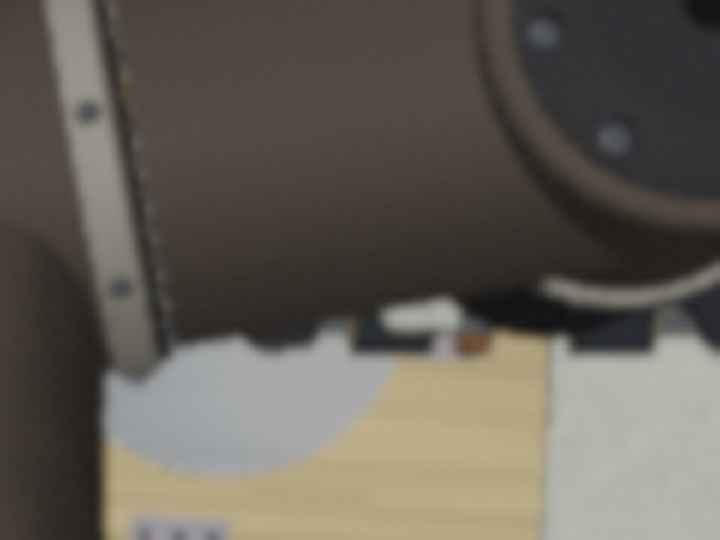

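{"fn": "step_arm", "kwargs": {
  "deltas": [
    [0,0,0,1,-1.5,15,0],
    [0,0,0,0.4,0,15,0],
    [0,0,0,0,0,12,0],
    [0,0,0,0,0,6,0],
    [0,0,0,0,0,1,0]
  ]
}}

```text
time_s: 12.4
tcp_pos: [0.6168, -0.0959, 0.1473]
eef_rot: [-179.8, -0.0, -91.3]
contact_force: [-0.8, 0.2, 0.1]
gripper_width: 0.0436
```

```bash
python3 b.py
```

```text
12.4 [ 0.6168 -0.0959  0.1473] [-179.8205   -0.0388  -91.3439] [  9.1021  19.136  -12.337    0.0831 -58.3576  79.5106] [-0.785   0.2018  0.1288] 0.043648827565813404
(array([-0.0031, -0.0007, -0.0008]), array([   2.7073,   -3.0743, -102.6774]), array([   2.6399,   -2.7507, -102.6883]))
(array([-0.0031, -0.0007, -0.0008]), array([ 2.6375, -2.7517,  0.3221]), array([ 2.6399, -2.7507,  0.3117]))
```

{"fn": "step_arm", "kwargs": {
  "deltas": [
    [0,0,0,2.6,-2.7,0,0],
    [0,0,0,0,0,0,0]
  ]
}}

```text
time_s: 12.6
tcp_pos: [0.6201, -0.0985, 0.1485]
eef_rot: [-179.7, -0.0, -91.3]
contact_force: [0.6, 0.0, 0.3]
gripper_width: 0.0441
```

```bash
python3 b.py; python3 - <<'E'
from h import *
im=r.capture("side")
crop(im,270,130,380,230,7,"pics/s6.png")
E
```

```text
12.6 [ 0.6201 -0.0985  0.1485] [-179.7364   -0.0489  -91.3105] [  8.8197  19.3464 -11.8617   0.1108 -58.541   79.8123] [0.5589 0.0337 0.3251] 0.04405214396009371
(array([-0.0046, -0.0009, -0.0002]), array([   0.1882,    0.1248, -101.5055]), array([   0.1014,    0.5918, -101.504 ]))
(array([-0.0046, -0.0009, -0.0002]), array([0.1002, 0.5986, 1.4933]), array([0.1014, 0.5918, 1.496 ]))
```

View pics/s6.png

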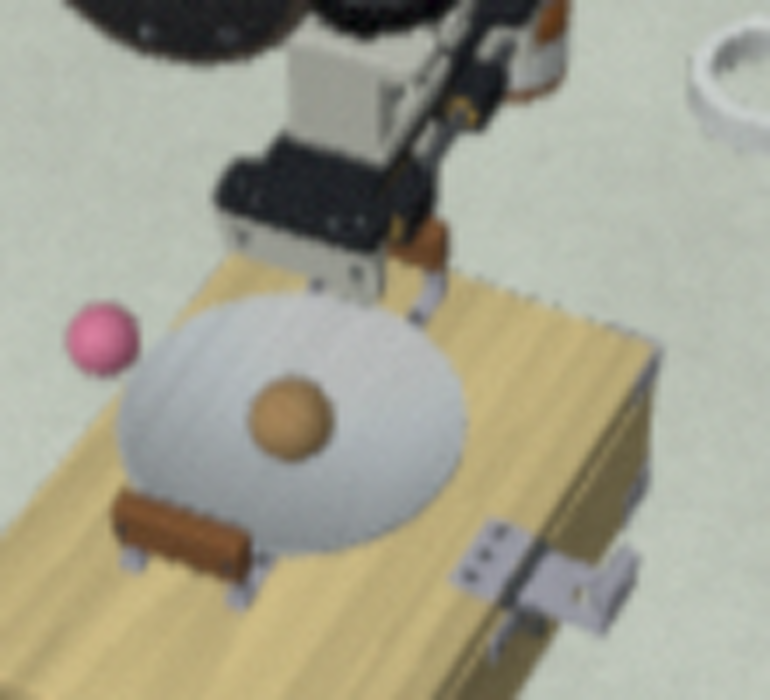

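{"fn": "step_arm", "kwargs": {
  "deltas": [
    [0,0,0,0,0,1,-0.3],
    [0,0,0,0,0,0,-0.5],
    [0,0,0,0,0,0,-0.6],
    [0,0,0,0,0,0,-0.65],
    [0,0,0,0,0,0,-0.7],
    [0,0,0,0,0,0,-0.75],
    [0,0,0,0,0,0,-0.8],
    [0,0,0,0,0,0,-1]
  ],
  "squeeze": 8
}}

```text
time_s: 13.45
tcp_pos: [0.6206, -0.0986, 0.1486]
eef_rot: [-179.6, -0.0, -91.3]
contact_force: [0.1, 0.1, -0.4]
gripper_width: 0.0139
```

{"fn": "step_arm", "kwargs": {
  "deltas": [
    [0,0,0,0,0,0,-1],
    [0,0,0,0,0,0,-1],
    [0,0,0,0,0,0,-1]
  ],
  "squeeze": 25
}}

```text
time_s: 13.75
tcp_pos: [0.6206, -0.0987, 0.1486]
eef_rot: [-179.6, -0.0, -91.3]
contact_force: [-0.5, 0.9, -0.4]
gripper_width: 0.0139
```

{"fn": "step_arm", "kwargs": {
  "deltas": [
    [0,0,0,0,0,0,-1],
    [0,0,0,0,0,0,-1],
    [0,0,0,0,0,0,-1],
    [0,0,0,0,0,0,-1]
  ],
  "squeeze": 58
}}

```text
time_s: 14.15
tcp_pos: [0.6206, -0.0986, 0.1486]
eef_rot: [-179.6, -0.0, -91.3]
contact_force: [-0.0, -0.3, 0.0]
gripper_width: 0.0134
```

```bash
python3 b.py; python3 - <<'E'
from h import *
im=r.capture("side")
crop(im,270,130,380,230,7,"pics/s7.png")
E
```

```text
14.15 [ 0.6206 -0.0986  0.1486] [-179.6303   -0.0349  -91.3359] [  8.8022  19.3281 -11.872    0.1167 -58.4422  79.8012] [-0.0233 -0.3091  0.0045] 0.013390614408689565
(array([-0.0065, -0.0006, -0.0006]), array([   0.0419,    0.4767, -101.3687]), array([  -0.0206,    1.1307, -101.3636]))
(array([-0.0065, -0.0006, -0.0006]), array([-0.0209,  1.1412,  1.6291]), array([-0.0206,  1.1307,  1.6364]))
```

View pics/s7.png

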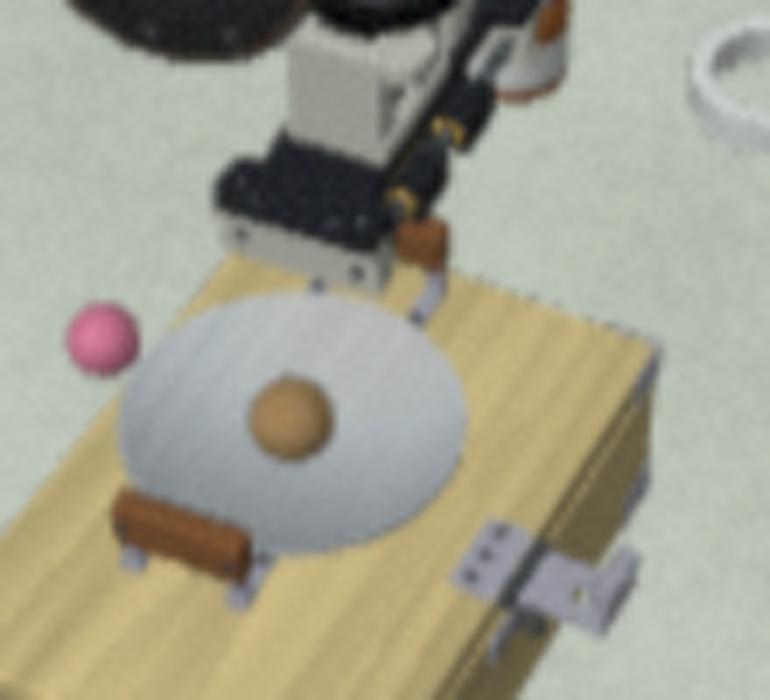

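Gripped (13.4 mm wide on a 14 mm bar), ball and dish unmoved. Lift gently.

{"fn": "step_arm", "kwargs": {
  "deltas": [
    [0,0,0,0,0,-1,-1],
    [0,0,0,0,0,-1,-1],
    [0,0,0,0,0,-1.5,-1],
    [0,0,0,0,0,-2,-1],
    [0,0,0,0,0,-2,-1],
    [0,0,0,0,0,-2,-1],
    [0,0,0,0,0,-2,-1],
    [0,0,0,0,0,-1.5,-1],
    [0,0,0,0,0,-1,-1],
    [0,0,0,0,0,0,-1]
  ]
}}

```text
time_s: 15.2
tcp_pos: [0.6194, -0.0986, 0.1626]
eef_rot: [-179.8, -0.0, -91.4]
contact_force: [-0.2, 0.3, -2.3]
gripper_width: 0.0137
```

```bash
python3 b.py; python3 - <<'E'
from h import *
print(r.get_state()["moment"])
im=r.capture("side");np.save("side8.npy",im)
crop(im,260,125,370,225,7,"pics/s8.png")
E
```

```text
15.2 [ 0.6194 -0.0986  0.1626] [-179.7879   -0.0411  -91.3547] [  8.8058  18.6288 -10.8968   0.0896 -60.2728  79.7953] [-0.2064  0.3446 -2.3399] 0.013690275443721575
(array([-0.0037, -0.0007, -0.001 ]), array([  0.0141,  -0.374 , -87.3636]), array([ -0.0484,  -0.0506, -87.3644]))
(array([-0.0037, -0.0007, -0.001 ]), array([-0.0597,  0.0074, 15.6357]), array([-0.0484, -0.0506, 15.6356]))
[-0.2988  0.1979  0.0403]
```

View pics/s8.png

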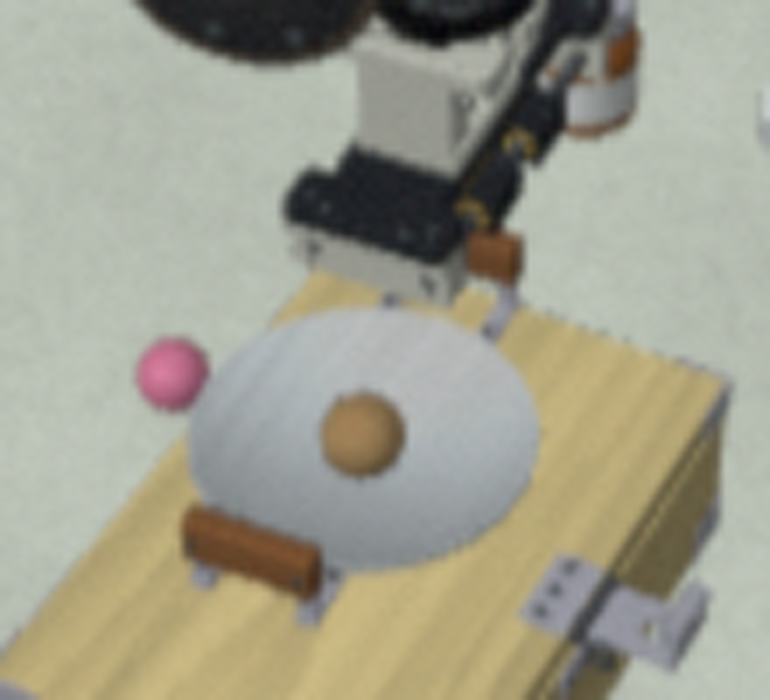

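```bash
cat > lv.py <<'E'
from h import *
def cent(im,box,lo=(80,30,10),hi=(170,95,70)):
    x0,y0,x1,y1=box; c=im[y0:y1,x0:x1].astype(int)
    m=((c[...,0]-c[...,2]>45)&(c[...,0]<190)&(c[...,0]-c[...,1]>30)).astype(np.uint8)
    n,l,st,ce=cv2.connectedComponentsWithStats(m); i=1+np.argmax(st[1:,4]); return ce[i]+[x0,y0],st[i]
E
python3 - <<'E'
from lv import *
a=np.load("side4.npy");b=np.load("side8.npy")
for n,bx in (("A",(280,192,312,215)),("ball",(300,178,326,200)),("B4",(310,150,340,175))):
    print(n,cent(a,bx),cent(b,bx))
A=np.array([.6235,.111,.166])
for dz in (.008,.010,.012,.014): print(dz,proj("side",A+[-.001,0,dz])-proj("side",A))
for z in (.012,.014): print("ball",z,proj("side",np.array([.6215,.006,.136])+[-.001,0,z])-proj("side",[.6215,.006,.136]))
E
```

```text
A (array([295.    , 205.3951]), array([ 7,  9, 18, 10, 81], dtype=int32)) (array([294.9485, 202.8557]), array([ 6,  6, 19, 10, 97], dtype=int32))
ball (array([309.25, 188.75]), array([ 8, 10,  3,  2,  4], dtype=int32)) (array([309.7273, 185.7273]), array([ 8,  6,  4,  4, 11], dtype=int32))
B4 (array([324.6471, 161.75  ]), array([ 7,  8, 16,  9, 68], dtype=int32)) (array([330.087 , 160.7391]), array([17,  9,  6,  6, 23], dtype=int32))
0.008 [ 0.1172 -1.6069]
0.01 [ 0.0722 -2.0363]
0.012 [ 0.027  -2.4669]
0.014 [-0.0182 -2.8986]
ball 0.012 [ 0.1447 -2.4257]
ball 0.014 [ 0.1221 -2.8485]
```

{"fn": "step_arm", "kwargs": {
  "deltas": [
    [0,0,0,0,0,-1,-1],
    [0,0,0,0,0,-2,-1],
    [0,0,0,0,0,-3,-1],
    [0,0,0,0,0,-5,-1],
    [0,0,0,0,0,-7,-1],
    [0,0,0,0,0,-7,-1],
    [0,0,0,0,0,-6,-1],
    [0,0,0,0,0,-4,-1],
    [0,0,0,0,0,-2,-1],
    [0,0,0,0,0,-1,-1]
  ]
}}

```text
time_s: 16.25
tcp_pos: [0.6195, -0.0986, 0.2046]
eef_rot: [-179.7, -0.0, -91.4]
contact_force: [-0.5, -0.4, -2.6]
gripper_width: 0.0135
```

```bash
cat > c.py <<'E'
from h import *
s=r.get_state(); print(s["time_s"],s["tcp_pos"],s["eef_rot"],s["joints"],s["contact_force"],s["gripper_width"])
p,R=pose(); Z=R.apply([0,0,1]); print("tilt",np.degrees(Z[:2]))
for y in (s["eef_rot"][2],-180): print(go(np.array([.505,-.27,.200]),tool(y)))
E
python3 c.py
```

```text
16.25 [ 0.6195 -0.0986  0.2046] [-179.7348   -0.0355  -91.3547] [  8.8098  16.7615  -7.7645   0.09   -65.2193  79.798 ] [-0.4518 -0.4304 -2.5968] 0.013465306068851319
tilt [ 0.2643 -0.0418]
(array([-0.0046, -0.0006,  0.    ]), array([174.0301, 110.4216,   4.231 ]), array([174.033 , 110.4009,   4.6341]))
(array([-0.0041,  0.0031,  1.5472]), array([174.0301, 110.4216,   4.231 ]), array([ 114.4845, -171.3743,    4.6341]))
```

{"fn": "step_arm", "kwargs": {
  "deltas": [
    [0,0,0,1,0.6,0,-1],
    [0,0,0,2,1.3,0,-1],
    [0,0,0,3.5,2.2,0,-1],
    [0,0,0,5,3.2,0,-1],
    [0,0,0,6.5,4.1,0,-1],
    [0,0,0,8,5,0,-1],
    [0,0,0,9,5.7,0,-1],
    [0,0,0,10,6.3,0,-1],
    [0,0,0,10,6.3,0,-1],
    [0,0,0,10,6.3,0,-1]
  ]
}}

```text
time_s: 17.25
tcp_pos: [0.5727, -0.1678, 0.2035]
eef_rot: [-179.8, -0.0, -91.3]
contact_force: [-0.4, 0.7, -3.6]
gripper_width: 0.0135
```

{"fn": "step_arm", "kwargs": {
  "deltas": [
    [0,0,0,10,6.3,0,-1],
    [0,0,0,10,6.3,0,-1],
    [0,0,0,10,6.3,0,-1],
    [0,0,0,10,6.3,0,-1],
    [0,0,0,10,6.3,0,-1],
    [0,0,0,9,5.7,0,-1],
    [0,0,0,8,5,0,-1],
    [0,0,0,6.5,4.1,0,-1],
    [0,0,0,5,3.2,0,-1],
    [0,0,0,3.5,2.2,0,-1]
  ]
}}

```text
time_s: 18.25
tcp_pos: [0.5134, -0.2571, 0.2038]
eef_rot: [-179.8, -0.0, -91.4]
contact_force: [-0.1, 0.7, -2.3]
gripper_width: 0.0135
```

{"fn": "step_arm", "kwargs": {
  "deltas": [
    [0,0,0,2,1.3,0,-1],
    [0,0,0,1,0.6,0,-1],
    [0,0,0,0,0,0,-1]
  ]
}}

```text
time_s: 18.55
tcp_pos: [0.5113, -0.2604, 0.2037]
eef_rot: [-179.8, -0.0, -91.4]
contact_force: [-0.1, -0.1, -2.6]
gripper_width: 0.0139
```

```bash
python3 c.py;  python3 - <<'E'
from h import *
t=r.capture("top");s=r.capture("side"); crop(t,260,130,440,265,4,"pics/t9.png"); crop(s,250,100,400,230,5,"pics/s9.png")
E
```

```text
18.55 [ 0.5113 -0.2604  0.2037] [-179.7909   -0.045   -91.4358] [ -7.4481  11.8826 -14.4715   0.0256 -63.4333  96.0009] [-0.131  -0.1369 -2.6185] 0.013931879610023411
tilt [ 0.2079 -0.0503]
(array([-0.0036, -0.0008,  0.    ]), array([9.7263, 6.0589, 3.7329]), array([9.7293, 6.0453, 3.7474]))
(array([-0.0035,  0.0022,  1.5457]), array([9.7263, 6.0589, 3.7329]), array([ 6.2872, -9.5747,  3.7474]))
```

View pics/t9.png

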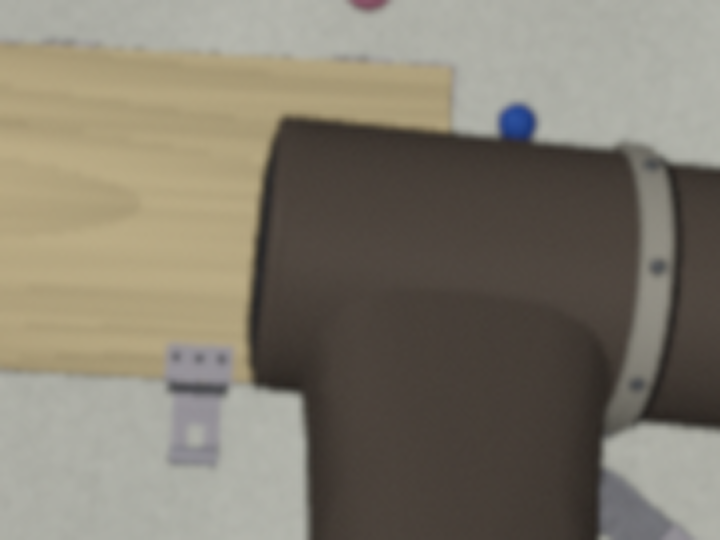

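View pics/s9.png

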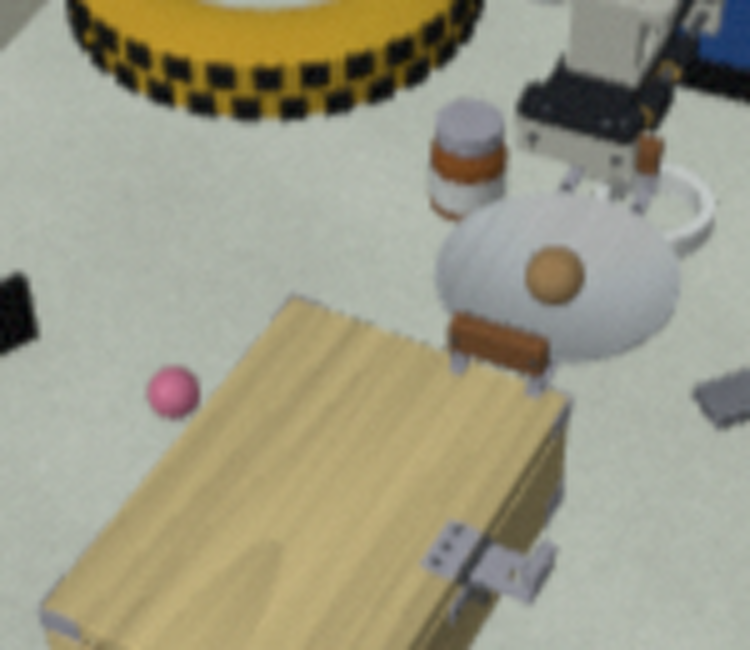

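{"fn": "step_arm", "kwargs": {
  "deltas": [
    [0,0,0.005,0,0,0,-1],
    [0,0,0.01,0,0,0,-1],
    [0,0,0.02,0,0,0,-1],
    [0,0,0.03,0,0,0,-1],
    [0,0,0.04,0,0,0,-1],
    [0,0,0.05,0,0,0,-1],
    [0,0,0.06,0,0,0,-1],
    [0,0,0.06,0,0,0,-1],
    [0,0,0.06,0,0,0,-1],
    [0,0,0.06,0,0,0,-1]
  ]
}}

```text
time_s: 19.65
tcp_pos: [0.5118, -0.2591, 0.2035]
eef_rot: [-179.8, 0.0, -115.3]
contact_force: [-1.0, 0.2, -1.8]
gripper_width: 0.0135
```

{"fn": "step_arm", "kwargs": {
  "deltas": [
    [0,0,0.06,0,0,0,-1],
    [0,0,0.06,0,0,0,-1],
    [0,0,0.06,0,0,0,-1],
    [0,0,0.06,0,0,0,-1],
    [0,0,0.06,0,0,0,-1],
    [0,0,0.06,0,0,0,-1],
    [0,0,0.06,0,0,0,-1],
    [0,0,0.06,0,0,0,-1],
    [0,0,0.06,0,0,0,-1],
    [0,0,0.06,0,0,0,-1]
  ]
}}

```text
time_s: 20.65
tcp_pos: [0.5109, -0.2581, 0.2027]
eef_rot: [180.0, -0.0, -151.7]
contact_force: [-1.4, -0.5, -2.7]
gripper_width: 0.0134
```

```bash
python3 c.py
```

```text
20.65 [ 0.5109 -0.2581  0.2027] [ 179.9708   -0.0248 -151.7389] [ -7.2335  11.9533 -14.512   -0.0105 -63.5719  35.4993] [-1.3582 -0.4976 -2.7123] 0.01343834607363065
tilt [-0.0357  0.014 ]
(array([ 0.0005, -0.0004, -0.    ]), array([10.8368, -7.6576,  2.6778]), array([10.838 , -7.6562,  2.677 ]))
(array([ 0.0004, -0.0006,  0.4932]), array([10.8368, -7.6576,  2.6778]), array([  5.921 , -11.8753,   2.677 ]))
```

{"fn": "step_arm", "kwargs": {
  "deltas": [
    [0,0,0.06,0,0,0,-1],
    [0,0,0.06,0,0,0,-1],
    [0,0,0.06,0,0,0,-1],
    [0,0,0.06,0,0,0,-1],
    [0,0,0.05,0,0,0,-1],
    [0,0,0.05,0,0,0,-1],
    [0,0,0.04,0,0,0,-1],
    [0,0,0.03,0,0,0,-1],
    [0,0,0.02,0,0,0,-1],
    [0,0,0.01,0,0,0,-1]
  ]
}}

```text
time_s: 21.65
tcp_pos: [0.5093, -0.2567, 0.2014]
eef_rot: [179.9, -0.3, -178.7]
contact_force: [-0.1, 0.4, -2.4]
gripper_width: 0.0134
```

```bash
python3 c.py
```

```text
21.65 [ 0.5093 -0.2567  0.2014] [ 179.8668   -0.3225 -178.6983] [ -7.1601  12.0083 -14.5887  -0.094  -63.7416   8.5032] [-0.1009  0.4323 -2.4468] 0.013432047234806404
tilt [-0.3255  0.1259]
(array([ 0.0023, -0.0056, -0.    ]), array([  4.5958, -13.1757,   1.3554]), array([  4.6036, -13.1726,   1.3601]))
(array([ 0.0023, -0.0057,  0.0227]), array([  4.5958, -13.1757,   1.3554]), array([  4.3031, -13.2737,   1.3601]))
```

{"fn": "step_arm", "kwargs": {
  "deltas": [
    [0,0,0.006,0.5,-1,0,-1],
    [0,0,0.008,1,-2,0,-1],
    [0,-0.003,0.006,1,-3,0,-1],
    [0,0,0.003,1,-3,0,-1],
    [0,0,0,0.5,-3,0,-1],
    [0,0,0,0,-2,0,-1],
    [0,0,0,0,-1,0,-1],
    [0,0,0,0,0,0,-1],
    [0,0,0,0,0,0,-1]
  ]
}}

```text
time_s: 22.55
tcp_pos: [0.5048, -0.2733, 0.2013]
eef_rot: [179.9, -0.2, 179.9]
contact_force: [-0.0, 0.3, -1.8]
gripper_width: 0.0138
```

```bash
python3 c.py;  python3 - <<'E'
from h import *
t=r.capture("top");s=r.capture("side"); np.save("side10.npy",s);np.save("top10.npy",t); crop(t,260,120,440,255,4,"pics/t10.png"); crop(s,270,80,430,200,5,"pics/s10.png")
cv2.imwrite("pics/t10f.png",t[:,:,::-1])
E
```

```text
22.55 [ 0.5048 -0.2733  0.2013] [179.8631  -0.1584 179.8717] [ -8.9932  12.2696 -14.2499  -0.1237 -63.6581   8.9198] [-0.006   0.3077 -1.7661] 0.013792465399502707
tilt [-0.1581  0.1372]
(array([ 0.0024, -0.0028, -0.    ]), array([-0.2061,  3.3336,  1.2581]), array([-0.2026,  3.3366,  1.2507]))
(array([ 0.0024, -0.0028, -0.0022]), array([-0.2061,  3.3336,  1.2581]), array([-0.2101,  3.3361,  1.2507]))
```

View pics/t10.png

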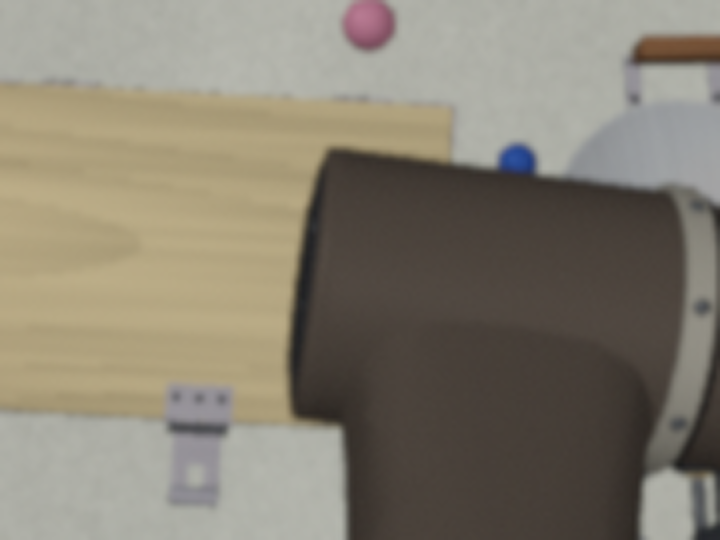

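View pics/s10.png

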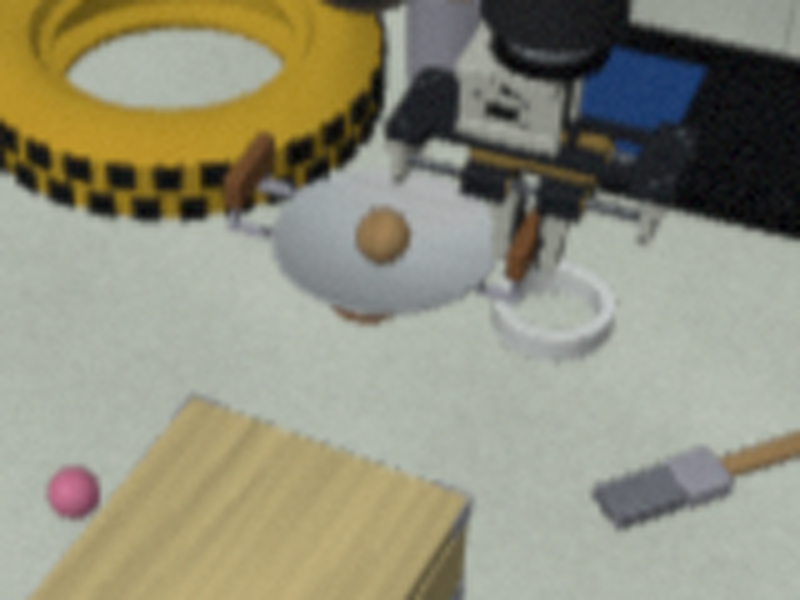

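```bash
python3 - <<'E'
from h import *
t=np.load("top10.npy"); crop(t,385,105,485,180,8,"pics/t11.png")
E
```

```text
(no output)
```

View pics/t11.png

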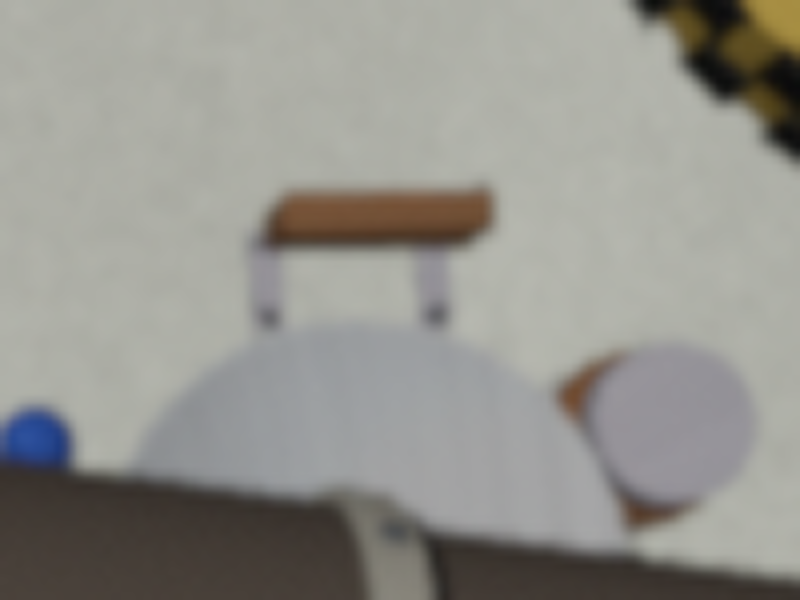

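```bash
python3 - <<'E'
from h import *
T=lambda x,y:(385+x/8-.44,105+y/8-.44); S=lambda x,y:(270+x/5-.4,80+y/5-.4)
a=onz("top",T(290,191),.2317);b=onz("top",T(492,189),.2317); print(a,b,np.linalg.norm(a-b),"bar normal yaw",np.degrees(np.arctan2((a-b)[1],(a-b)[0]))-90)
a=onz("top",T(268,318),.19);b=onz("top",T(434,315),.19); print("straps feet",a,b,"yaw",np.degrees(np.arctan2((a-b)[1],(a-b)[0]))-90)
c=onz("top",T(385,215),.2317); print("free bar centre",c)
print("two-view free bar",two(S(250,172),T(382,217)))
print("ball on z .189 side",onz("side",S(383,235),.189), "held bar side",onz("side",S(524,245),.2187),"free",onz("side",S(250,172),.2187))
# side rim extremes at z=.191
for p in((273,235),(498,240)): print(onz("side",S(*p),.191))
E
```

```text
[ 0.7205 -0.2431  0.2317] [ 0.7196 -0.3031  0.2317] 0.05996681427603449 bar normal yaw -0.8532564073014299
straps feet [ 0.6913 -0.2464  0.19  ] [ 0.691  -0.2979  0.19  ] yaw -0.39968934275958645
free bar centre [ 0.7125 -0.2709  0.2317]
two-view free bar (array([ 0.7178, -0.2772,  0.209 ]), np.float64(0.0006012225515189225))
ball on z .189 side [ 0.612  -0.2709  0.189 ] held bar side [ 0.5064 -0.2625  0.2187] free [ 0.7126 -0.2652  0.2187]
[ 0.6833 -0.2384  0.191 ]
[ 0.534  -0.2946  0.191 ]
```

```bash
python3 - <<'E'
from h import *
p,R=pose(); G=Ro.from_euler("xyz",[-179.6303,-.0349,-91.3359],degrees=True)
print("dish z tilt deg (x,y)",np.degrees((R*G.inv()).apply([0,0,1])[:2]))
s=np.load("side10.npy"); crop(s,305,90,385,150,10,"pics/s12.png")
# predicted side px for level dish, centre from TCP
c=p+[.105,0,.0174-.056]; c[2]=p[2]+.0174-.056
print("centre",c)
for n,o in (("free bar c",(.105,0,.056)),("free bar top far/near ends outer",(.112,.032,.069)),("",(.112,-.032,.069)),("bot near inner",(.098,.032,.043)),("bot near outer",(.112,.032,.043)),("ball",(0,0,.026)),("held top near end",(-.105,.032,.069)),("held bot near",(-.105,.032,.043))):
    q=proj("side",c+np.array(o)); print(n,q,(q-[305,90]+.45)*10)
for ang in range(0,360,45):
    q=proj("side",c+np.array([.0815*np.cos(np.radians(ang)),.0815*np.sin(np.radians(ang)),.028])); print(ang,q,(q-[305,90]+.45)*10)
E
```

```text
dish z tilt deg (x,y) [ 0.1237 -0.5047]
centre [ 0.6098 -0.2733  0.1627]
free bar c [319.9488 112.5955] [153.988 230.455]
free bar top far/near ends outer [314.3415 114.1846] [ 97.9147 246.3456]
 [321.716  104.1831] [171.6603 146.3308]
bot near inner [318.1531 121.1435] [136.031  315.9347]
bot near outer [314.5704 120.2021] [100.2038 306.5213]
ball [347.0068 126.4331] [424.5685 368.8313]
held top near end [373.1573 129.3591] [686.0728 398.0911]
held bot near [372.497  135.4219] [679.47   458.7193]
0 [326.0311 120.5123] [214.8109 309.623 ]
45 [325.7388 131.5497] [211.8882 419.9974]
90 [338.3592 139.8022] [338.0915 502.5223]
135 [356.5571 139.8515] [520.0709 503.0152]
180 [368.7278 131.6396] [641.7776 420.896 ]
225 [367.7511 120.5649] [632.0113 310.149 ]
270 [355.099  113.1123] [505.49   235.6227]
315 [338.1713 113.1004] [336.2133 235.5037]
```

View pics/s12.png

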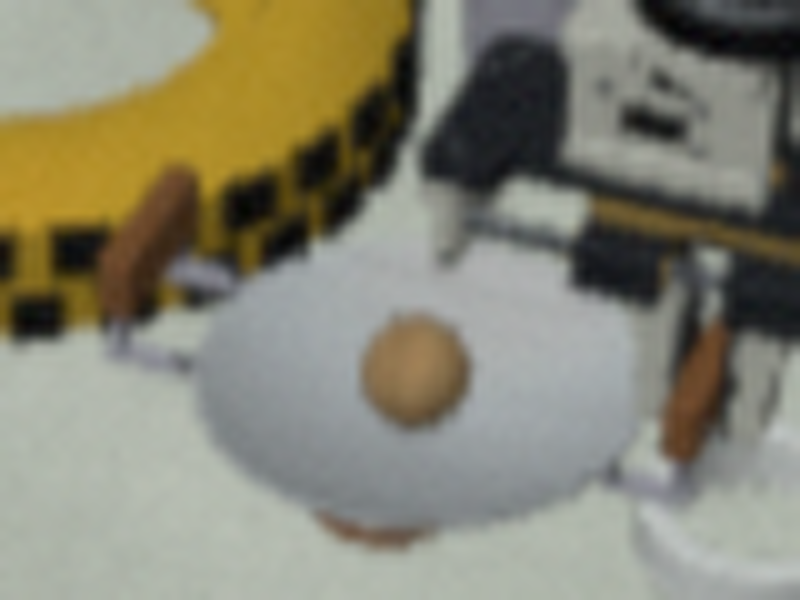

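{"fn": "step_arm", "kwargs": {
  "deltas": [
    [0.003,-0.004,0,0,0,0,-1],
    [0.003,-0.004,0,0,0,0,-1],
    [0.003,-0.004,0,0,0,0,-1],
    [0,0,0,0,0,0,-1],
    [0,0,0,0,0,0,-1],
    [0,0,0,0,0,0,-1],
    [0,0,0,0,0,0,-1],
    [0,0,0,0,0,0,-1],
    [0,0,0,0,0,0,-1],
    [0,0,0,0,0,0,-1]
  ]
}}

```text
time_s: 23.65
tcp_pos: [0.5049, -0.2729, 0.2013]
eef_rot: [-179.6, 0.6, 179.9]
contact_force: [-0.2, 0.3, -2.1]
gripper_width: 0.0138
```

```bash
python3 c.py; python3 - <<'E'
from h import *
p,R=pose(); G=Ro.from_euler("xyz",[-179.6303,-.0349,-91.3359],degrees=True)
print("dish z tilt deg (x,y)",np.degrees((R*G.inv()).apply([0,0,1])[:2]),r.get_state()["qd"])
s=r.capture("side");t=r.capture("top"); crop(s,305,90,385,150,10,"pics/s13.png"); cv2.imwrite("pics/t13.png",t[:,:,::-1]); cv2.imwrite("pics/s13f.png",s[:,:,::-1])
E
```

```text
23.65 [ 0.5049 -0.2729  0.2013] [-179.5773    0.5978  179.9189] [ -8.6349  11.6797 -15.2145   0.3712 -62.4523   8.3817] [-0.1684  0.2984 -2.0895] 0.013775619913286654
tilt [ 0.5971 -0.4235]
(array([-0.0074,  0.0104, -0.    ]), array([-0.1026,  2.8711,  1.3149]), array([-0.1166,  2.8613,  1.3349]))
(array([-0.0074,  0.0104, -0.0015]), array([-0.1026,  2.8711,  1.3149]), array([-0.1206,  2.8611,  1.3349]))
dish z tilt deg (x,y) [-0.6326  0.0539] [-0.0593  0.091   0.0089  0.0421 -0.0148 -0.0303]
```

View pics/s13.png

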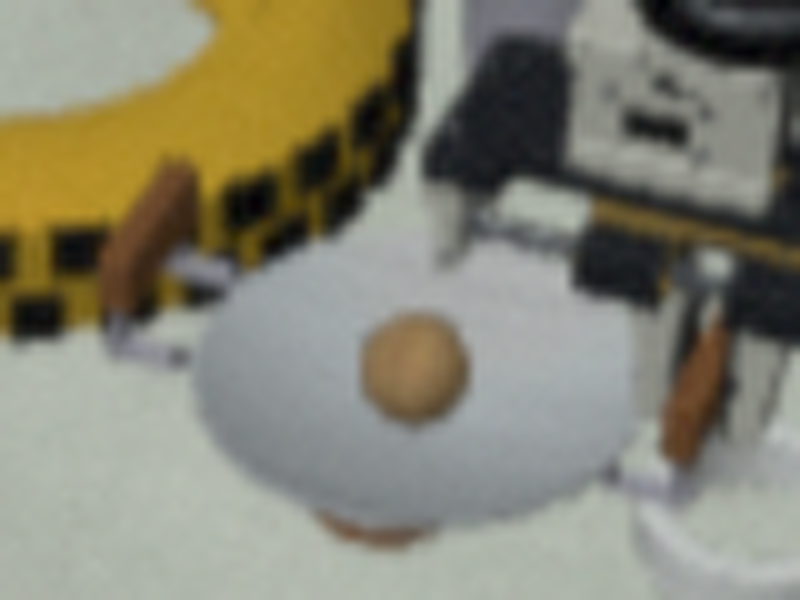

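View pics/t13.png

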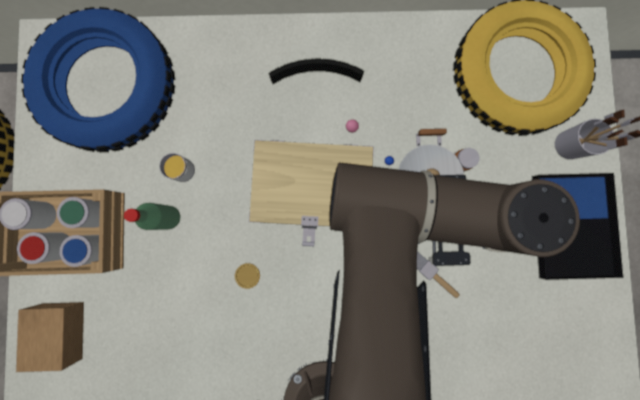

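View pics/s13f.png

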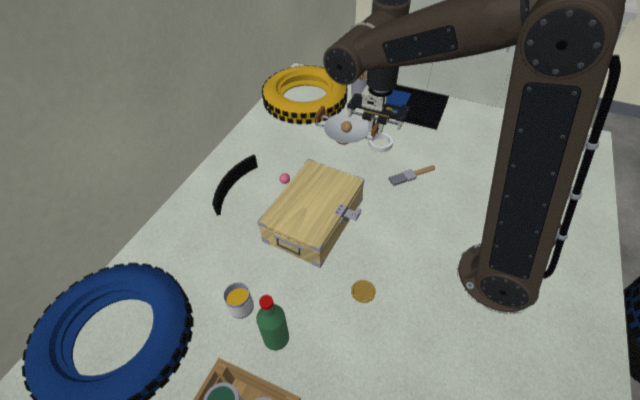

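The side picture shows the dish level, the ball mid-dish at (346,126) and the hasp up at (352,213). The top picture shows the free handle at (432,131), pointing straight across. Nothing else has moved.

```bash
python3 -c "
from plant import r
s=r.get_state();print(s['time_s'],s['tcp_pos'],s['gripper_width'],s['contact_force']);print(r.close_job())"
```

```text
23.75 [ 0.50484157 -0.27289067  0.20133894] 0.013775685718739205 [ 0.06700347  0.01854065 -1.95365783]
the job is handed in; nothing more can be done
None
```

The job was handed in at 23.75 s with the dish held still. I pinched the hasp roll, swung the hasp up and let go. I then lifted the dish by handle_b, carried it to the right of the case and turned it a quarter turn, so the free handle points straight across the table.

**Last checks:**
- **Hasp:** it stands at about 1.6 rad, from the arm's position at release; both cameras show it still up.
- **Dish position:** its centre is near (0.61, -0.27), about 40 mm clear of the lid. Its underside is about 0.163 m up, 50 mm above the lid.
- **Direction:** the free handle points within about 1° of straight across.
- **Ball:** it sits within about 2 mm of the middle of the dish.
- **Grip and surroundings:** the handle is held with the fingers 13.8 mm apart (bar 14 mm), at a 58 N squeeze. Nothing else looks moved in either picture.

**Disagreement:** a rough two-view fix put the free handle about 10 mm lower than the arm's pose implied; comparing single points gave 3–4 mm, about a 1° droop. I tilted the dish up about 0.75° to compensate, so it should be level to about 1°; I did not remeasure that beyond looking at the picture.

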